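# Load a mallet head into the cross-drilling jig

### The arm

A 7-joint arm with a two-finger parallel gripper is mounted at the origin on the work surface. World frame = base frame: x ahead of the robot, y to its left, z up, the work surface at z = 0. Lengths are in m, angles in rad, forces in N, time in s.
With the tool pointing down it reaches from about 0.35 to 0.9 m from the base axis. Payload 7.2 kg.
Tool frame: the origin (TCP) lies at the very end of the fingers, on their centre line; the grasp point (between the pads) lies robot.pinch_z behind it (robot.pinch_z is the distance from the TCP to the grasp point, in m); x points along the fingers, y is the direction in which the jaws open and shut, and the axes are right-handed (so a half turn about x gives the same grasp; the last joint's range is limited). The gripper opens to 88 mm and grips with 3 to 60 N. Pads are 20 mm wide; open, the fingers measure 115 mm over their backs; the gripper's body (75 mm by 178 mm) begins 61 mm behind the grasp point.
Start: joints at [1.188, 0.411, -0.013, 1.596, 0.006, 1.134, -0.082], TCP at [0.194, -0.594, 0.223] pointing down, gripper open.
Joint ranges: [-2.95, 2.95], [-0.29, 1.99], [-1.47, 1.44], [0.14, 2.54], [-1.03, 4.17], [0.13, 1.85], [-2.86, 2.86]. Speed limits (rad/s): [2.39, 2.39, 3.01, 3.01, 3.14, 3.14, 3.14].

### API

Orientations are given as a unit quaternion [w, x, y, z].
In Python, from rig import robot gives the robot as it stands.
- The arm moves only by the shell command python3 -m inch 'ROWS' [FORCE]. ROWS is text: rows parted by semicolons, each of 5 numbers parted by spaces: the closure in counts, from 0 (fully open) to 255 (shut), then the shift along the tool's x, y, z in mm, then the turn about the tool's x in degrees. A call has 1 to 20 rows; each row is the pose to reach, as a shift and turn from the pose commanded when the call began, along the tool's axes at that moment; what a row does not reach only later rows make up. A row lasts 1/8 s, in which the tool goes at most 62.5 mm and 10.7 degrees, less where a joint would pass 70% of its speed; a pose out of reach is approached as far as the arm can. A call with a gripper value outside its range is refused whole. The fingers move at their own pace and stop on an object; FORCE is the grip in N (left out, the last holds). Time passes only in rows, so rows that repeat a pose let the fingers close. It gives the time, the measured TCP pose, the force and the opening at its end, in the units of the state.
- robot.sense(): the state, without advancing time (a new reading comes with each control period).
- robot.camera(name): name is "side" or "top"; returns (picture, depth): 480x640x3 uint8, blue, green, red; 480x640 float32, m along the optical axis (not along the pixel's ray), 0 where there is no reading.
- robot.camera_model(name): a dict with "intrinsics" (3x3 intrinsics, pixels), "xyz" and "orientation" of the camera in the world. Camera axes: x right, y up, looking along -z (the intrinsics and any distortion apply to the point x, -y, -z); pixel columns grow to the right and rows downward; lengths in m; the calibration is good to about 2 mm. A picture is of the moment at which its call begins. camera_model takes no time and is no camera call.
- robot.job_done(): hands the job in, once; it reports no verdict.
The state is a dict: "time": time; "q": joint angles; "qd": joint speeds; "joint_efforts": joint torques, N m; "tcp_pos": TCP position; "tool_rot": TCP orientation; "ft_force": force on the tool from outside, world axes, zero at the start; "ft_torque": the same for the moment, N m; "width": opening from 0.0 (shut) to 1.0 (fully open).
Only numpy, scipy, OpenCV 4.12 (cv2) and the standard library are available. Lean on these libraries where they do the work, as an engineer would, in place of code of your own. Each camera call takes 0.05 s, during which the arm holds its last target. There are 200 camera calls.

### The job

With a fingertip, push the round wooden mallet head up the sloping gutter of the drilling jig and over the crest, so that it drops into the seat against the end stop and cannot roll back. Then swing the jig's hinged steel leaf down over it until the leaf lies flat. Do not pick the head up, and leave the spare heads, the wax tin and the try square where they stand.

Things in the scene. Friction and masses are not known exactly. Their poses are not given: they have to be found in the camera images.
- jig: drilling jig bolted to the bench; place and heading vary. Origin: centre of the underside of its brown 330 x 160 x 18 mm base, at z = 0; x points uphill along the gutter, y across, z up. On it, along y = 0, an open gutter 74 mm wide inside; its floor rises 7 degrees from x = -120 mm (height 24 mm) to the crest; wooden side walls 8 mm thick stand 18 mm above the floor. Leaf aside, under 100 mm tall
- lip (a point): middle of the top of the low wooden lip that closes the gutter's low end: x = -124 mm, height 32 mm in the jig's frame; the lip is 8 mm thick and stands only 8 mm above the floor, so that a finger can reach the head over it
- head: mallet head blank: pale beech cylinder 44 mm in diameter, 70 mm long, about 75 g, two dark rings near each end. It lies across the gutter and rolls freely along it, and slips easily on the smooth floor; at the start it rests at the low end against the lip. Origin at its centre; its y axis is its long axis (it rolls about it)
- seat (a point): where the head's centre lies when seated: x = 72 mm, y = 0, height 61 mm in the jig's frame. The head then rests on the seat floor and touches the aluminium end stop (face at x = 94 mm, block to x = 130 mm, top at height 85 mm). The seat floor tips 4 degrees towards the stop, so a head whose centre has passed the crest rolls home by itself
- crest (a point): middle of the crest, the sharp top edge of the gutter floor: x = 55 mm, y = 0, height 45 mm in the jig's frame; just past it the floor drops some 5 mm into the seat, which keeps the head from rolling back
- leaf (a joint): angle of the jig's leaf (rad): 0 = shut, level over the seat, resting on the stop block, 2 mm clear of a seated head; grows as it swings up and back, away from the gutter; 1.57 = upright. Starts open at 1.75 to 2.05, leaning back beyond upright; limit 2.1. Its stiff hinge stays where it is left (about 1 to 2 N at the tab moves it)
- leaf_hinge (a point): middle of the leaf's hinge axis (half-way through the leaf's thickness), which runs along the jig's y on top of the end stop: x = 112 mm, y = 0, height 88 mm in the jig's frame
- leaf_tab (a point): push point on the leaf's outer face (upper face when shut), middle of its red tab, 70 mm from the hinge axis. The leaf is a steel strap 32 mm wide, 6 mm thick, reaching 84 mm from the hinge; shut, it points to -x of the jig. A brass bush 18 mm across stands 8 mm proud of the outer face, 40 mm from the hinge. x of this point points from the tip to the hinge, z out of the outer face
- spare_a: spare head, brown, 44 mm diameter, 70 mm tall, standing on end; origin at its centre; leave alone
- spare_b: finished head, dark wood, 44 mm diameter, 70 mm tall, standing on end; origin at its centre; leave alone
- tin: green wax tin with a pale metal top, 72 mm diameter, 50 mm tall; origin at the centre of its underside; leave alone
- square: try square lying flat: dark wooden stock 110 x 26 x 18 mm along its x, steel blade 35 x 150 x 3 mm along +y from one end; origin under the middle of the stock; leave alone
Things that resemble listed ones, but are neither listed nor needed, are in the scene too. Leave any blue or red look-alike of the head alone.

How it is judged:
By the outcome, as a careful person would: the job done as asked, in the order asked, and still so for the second after the job is handed in, with the robot touching nothing.
It also fails if it takes over 51 s, if anything falls off the work surface, if the arm or the gripper's body presses on something with over 40 N, if the wrist force passes 120 N, or if a joint passes its speed limit or range.

## Working session

There is one attempt and no reset: what is moved stays moved. The work goes in short steps, Python scripts to look and compute and a shell command to move; the robot and the scene stay as the last step left them, time stands still between calls to the robot, and variables do not carry over. Pictures are saved under pics/ and viewed, about 8 in all and at most 12, crops included, and the job is handed in when it is done.

```bash
mkdir -p pics; ls
cat > h.py <<'E'
import numpy as np, cv2
from scipy.spatial.transform import Rotation as R
from rig import robot
def rot(q): return R.from_quat([q[1],q[2],q[3],q[0]]).as_matrix()
def cloud(name):
    img,d=robot.camera(name); m=robot.camera_model(name); K=np.array(m["intrinsics"])
    v,u=np.mgrid[0:480,0:640]
    P=np.stack([(u-K[0,2])/K[0,0]*d,-(v-K[1,2])/K[1,1]*d,-d],-1)
    W=P@rot(m["orientation"]).T+np.array(m["xyz"]); W[d==0]=np.nan
    return img,W,m
E
python3 - <<'E'
from h import *
for n in("side","top"):
    i,W,m=cloud(n); cv2.imwrite(f"pics/{n}0.png",i); np.save(f"{n}0.npy",W); print(n,m)
s=robot.sense(); print(s["time"],s["tcp_pos"],rot(s["tool_rot"]),s["ft_force"],robot.pinch_z)
E
```

```text
pics
side {'intrinsics': array([[512.79598148,   0.        , 320.68193226],
       [  0.        , 512.79598148, 244.26630911],
       [  0.        ,   0.        ,   1.        ]]), 'xyz': array([ 0.41491429, -0.87988759,  0.59405412]), 'orientation': array([ 0.87843542,  0.46809213, -0.04774321, -0.08343593])}
top {'intrinsics': array([[435.95189971,   0.        , 319.53128237],
       [  0.        , 435.95189971, 240.69880321],
       [  0.        ,   0.        ,   1.        ]]), 'xyz': array([ 0.439743  , -0.11608414,  0.95363611]), 'orientation': array([ 0.71269421,  0.04970416, -0.06025386, -0.69711257])}
0.1 [ 0.19331963 -0.59388132  0.2218914 ] [[-5.55287163e-04  3.09623335e-01 -9.50859128e-01]
 [ 1.32285700e-03 -9.50858215e-01 -3.09623811e-01]
 [-9.99998971e-01 -1.42978078e-03  1.18411963e-04]] [-0.05811576 -0.14766728  0.5235504 ] 0.0187
```

View pics/side0.png

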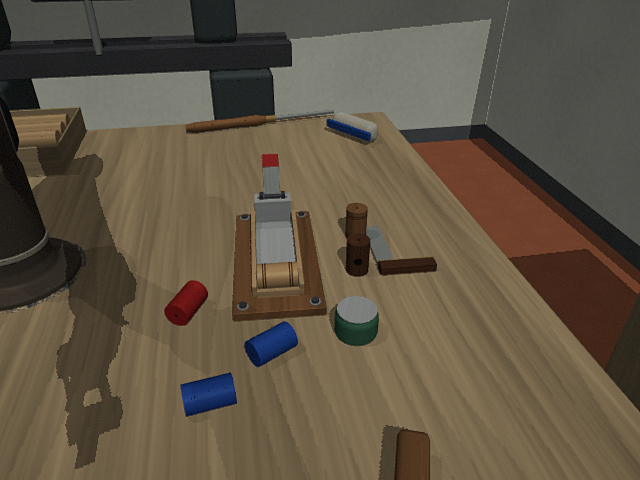

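View pics/top0.png

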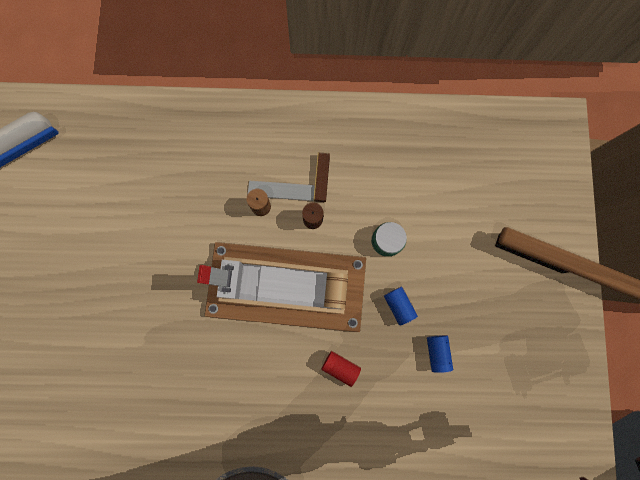

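Top view: the jig runs right to left. Its bolts are at (221,251), (358,265), (213,309) and (352,323), the head is at (337,291) at the low end, and the red tab is at (204,275). The side view shows the same, with the head at (279,275). Next I'll fit the jig pose.

```bash
cat >> h.py <<'E'
def toJ(W,J): return (W-J[:3])@R.from_euler('z',J[3]).as_matrix()
E
python3 - <<'E'
from h import *
W=np.load("top0.npy"); S=np.load("side0.npy"); I=cv2.imread("pics/top0.png")
def base(W,c):
    d=np.linalg.norm(W[...,:2]-c,axis=-1)
    m=((W[...,2]>.010)&(W[...,2]<.024)&(d<.2)).astype(np.uint8)
    n,l,st,_=cv2.connectedComponentsWithStats(m); k=1+np.argmax(st[1:,4])
    p=W[l==k]; print("z",np.median(p[:,2]))
    return cv2.minAreaRect((p[:,:2]*1000).astype(np.float32))
c=W[291,337,:2]; cj=W[287,286,:2]
print("head px",W[291,337],"tab",W[275,204]); print(base(W,cj),base(S,cj))
# bolts
b=np.array([W[251,221],W[265,358],W[309,213],W[323,352]]); print(b,b.mean(0))
x=(b[0]-b[1])+(b[2]-b[3]); yaw=np.arctan2(x[1],x[0]); print("yaw bolts",np.degrees(yaw))
hm=((W[...,2]>.03)&(W[...,2]<.08)&(np.linalg.norm(W[...,:2]-c,axis=-1)<.05))
J=np.r_[b.mean(0)[:2],0,yaw]
j=toJ(W,J)
t=j[(j[...,2]>.1)&(abs(j[...,1])<.03)&(j[...,0]>.08)&(j[...,0]<.2)]; print("leaf top",t.min(0),t.max(0))
m=cv2.inRange(I,(0,0,120),(70,70,255))>0
for n,Wn,In in(("top",W,I),("side",S,cv2.imread("pics/side0.png"))):
    j=toJ(Wn,J);k=(j[...,2]>.12)&(abs(j[...,1])<.04)&(j[...,0]>.08)&(j[...,0]<.2)
    p=j[k];print(n,k.sum(),p.min(0),p.max(0),p.mean(0), np.degrees(np.arctan2(p[:,2]-.088,-(p[:,0]-.112)).mean()))
E
```

```text
head px [ 0.47665255 -0.16512706  0.07166733] tab [0.49671957 0.0818128  0.15837956]
z 0.018351287749222733
z 0.017641592445528764
((487.4869384765625, -58.77934265136719), (330.65911865234375, 160.18374633789062), 85.47776794433594) ((487.9588317871094, -59.03485107421875), (333.3515625, 160.26864624023438), 85.5150375366211)
[[ 0.55827275  0.08176571  0.02585371]
 [ 0.5351479  -0.21213813  0.02267949]
 [ 0.43548797  0.09255174  0.02175914]
 [ 0.41249674 -0.20039697  0.02248397]] [ 0.48535134 -0.05955441  0.02319408]
yaw bolts 85.5068129628072
leaf top [ 0.11411368 -0.01865167  0.1001511 ] [0.15181302 0.01429821 0.16999489]
top 362 [ 0.12316183 -0.01865167  0.12013893] [0.15181302 0.01429821 0.16999489] [ 0.13754869 -0.00189113  0.14748385] 113.03076490271832
side 403 [ 0.12272835 -0.01918001  0.12026626] [0.15140822 0.01332727 0.16720981] [ 0.1369957  -0.00284045  0.14356933] 114.16359160002118
```

```bash
cat >> h.py <<'E'
J=np.r_[.4877,-.0589,0,np.radians(85.5)]
def go(x,y,z):
    s=robot.sense(); T=rot(s["tool_rot"]); Rz=R.from_euler('z',J[3]).as_matrix()
    d=T.T@(J[:3]+Rz@np.array([x,y,z])-s["tcp_pos"])*1000
    ty=Rz.T@T
    print("t",s["time"],"F",np.round(s["ft_force"],1),"w",s["width"],"tool in jig axes\n",np.round(ty,3),"\ntcp jig",np.round(toJ(s["tcp_pos"],J)*1000,1),"delta tool mm",np.round(d,1))
E
python3 -c "
from h import *; go(-.145,0,.12)"
```

```text
t 0.1 F [-0.1 -0.1  0.5] w 0.9991935868008195 tool in jig axes
 [[ 0.001 -0.924 -0.383]
 [ 0.001 -0.383  0.924]
 [-1.    -0.001  0.   ]] 
tcp jig [-556.4  251.5  221.9] delta tool mm [ 102.3 -283.5 -390. ]
```

```bash
python3 -m inch '255 0 -24 -33 -7; 255 0 -54 -75 -14; 255 0 -84 -115 -22; 255 0 -114 -157 -30; 255 0 -144 -198 -38; 255 0 -174 -239 -46; 255 0 -204 -280 -53; 255 0 -234 -322 -60; 255 0 -260 -357 -67.5; 255 20 -276 -380 -67.5; 255 40 -283.5 -390 -67.5; 255 40 -283.5 -390 -67.5; 255 40 -283.5 -390 -67.5' 20; python3 -c "
from h import *; go(-.145,0,.038)
for n in ('top','side'):
    cv2.imwrite(f'pics/{n}1.png',robot.camera(n)[0])
a=cv2.imread('pics/top1.png')[170:410,180:500];b=cv2.imread('pics/side1.png')[140:380,180:500]
cv2.imwrite('pics/c1.png',cv2.resize(np.vstack([a,b]),None,fx=1.25,fy=1.25))"
```

```text
time: 1.72
tcp_pos: [0.4764, -0.2047, 0.1831]
tool_rot: [-0.48, -0.519, -0.48, 0.519]
ft_force: [0.6, 0.5, 1.0]
width: 0.003
t 1.725 F [0.6 0.5 1. ] w 0.003397427445176936 tool in jig axes
 [[-0. -0. -1.]
 [ 0. -1.  0.]
 [-1. -0.  0.]] 
tcp jig [-1.462e+02 -1.000e-01  1.831e+02] delta tool mm [ 1.451e+02 -1.000e-01 -1.300e+00]
```

View pics/c1.png

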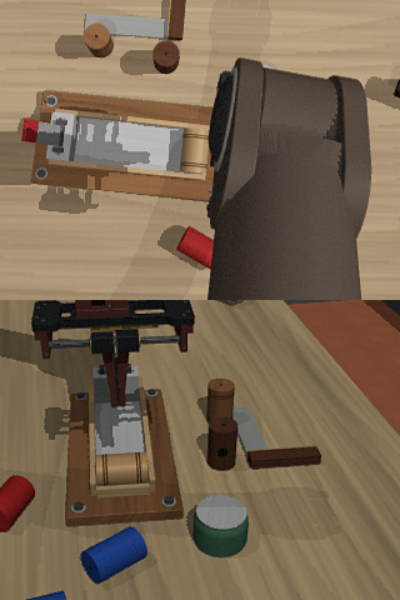

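The crop shows the closed fingers above the low end, in line with the gutter and jaws across it. The head is still at the lip. Descending.

```bash
python3 -m inch '255 40 0 0 0; 255 85 0 0 0; 255 120 0 0 0; 255 138 0 0 0; 255 145 0 0 0; 255 145 0 0 0; 255 145 0 0 0'; python3 -c "
from h import *; go(.036,0,.058)"
```

```text
time: 2.7
tcp_pos: [0.4774, -0.2043, 0.0388]
tool_rot: [0.481, 0.519, 0.479, -0.519]
ft_force: [0.3, -0.2, -0.0]
width: 0.006
t 2.7 F [ 0.3 -0.2 -0. ] w 0.005503675806753375 tool in jig axes
 [[-0.001  0.    -1.   ]
 [-0.002 -1.    -0.   ]
 [-1.     0.002  0.001]] 
tcp jig [-145.8   -1.1   38.8] delta tool mm [ -19.3   -1.  -181.8]
```

```bash
python3 -m inch '255 0 0 -8 0; 255 -1 0 -18 0; 255 -2 0 -28 0; 255 -3 0 -38 0; 255 -4.5 0 -48 0; 255 -5.5 0 -58 0; 255 -6.5 0 -68 0; 255 -8 0 -78 0; 255 -9 0 -88 0; 255 -10.5 0 -98 0; 255 -11.5 0 -108 0; 255 -12.5 0 -118 0; 255 -14 0 -128 0; 255 -15 0 -138 0; 255 -15.5 0 -144 0; 255 -15.5 0 -144 0; 255 -15.5 0 -144 0'; python3 -c "
from h import *; go(.036,0,.058)
b=robot.camera('side')[0][140:380,180:500]
cv2.imwrite('pics/c2.png',cv2.resize(b,None,fx=1.5,fy=1.5))"
```

```text
time: 4.82
tcp_pos: [0.4877, -0.0607, 0.0531]
tool_rot: [-0.48, -0.519, -0.48, 0.519]
ft_force: [-0.2, -0.0, -0.4]
width: 0.006
t 4.825 F [-0.2 -0.  -0.4] w 0.005713212073810768 tool in jig axes
 [[-0.  0. -1.]
 [ 0. -1. -0.]
 [-1. -0.  0.]] 
tcp jig [-1.8 -0.1 53.1] delta tool mm [ -4.9  -0.1 -37.8]
```

View pics/c2.png

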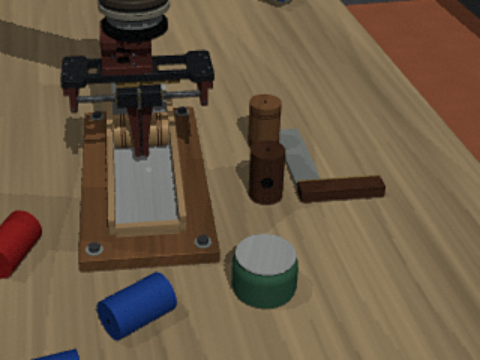

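The head is square in the gutter just ahead of the finger, about 25 mm short of the crest. Pushing it over.

```bash
python3 -m inch '255 -1 0 -6 0; 255 -2 0 -13 0; 255 -3 0 -20 0; 255 -4 0 -27 0; 255 -5 0 -33 0; 255 -5 0 -38 0; 255 -5 0 -38 0; 255 -5 0 -38 0; 255 -5 0 -30 0; 255 -8 0 -10 0; 255 -35 0 10 0; 255 -80 0 40 0; 255 -130 0 90 0; 255 -170 0 140 0; 255 -170 0 140 0;255 -170 0 140 0'; python3 -c "
from h import *; go(.18,0,.22)
for n in('top','side'):
    i,W,m=cloud(n); cv2.imwrite(f'pics/{n}3.png',i); j=toJ(W,J)
    k=(abs(j[...,1])<.025)&(j[...,0]>.03)&(j[...,0]<.092)&(j[...,2]>.07)&(j[...,2]<.09); p=j[k]; print(n,k.sum(),p.mean(0) if k.sum() else '',p[p[:,2]>.0815].mean(0) if k.sum() else '')
a=cv2.imread('pics/top3.png')[200:360,180:420];b=cv2.imread('pics/side3.png')[140:300,180:420]
cv2.imwrite('pics/c3.png',cv2.resize(np.vstack([a,b]),None,fx=1.8,fy=1.8))"
```

```text
time: 6.88
tcp_pos: [0.4764, -0.2006, 0.223]
tool_rot: [0.48, 0.52, 0.48, -0.52]
ft_force: [1.1, 0.6, -0.0]
width: 0.001
t 6.875 F [ 1.1  0.6 -0. ] w 0.0011722651628419199 tool in jig axes
 [[-0.    -0.001 -1.   ]
 [-0.    -1.     0.001]
 [-1.     0.     0.   ]] 
tcp jig [-1.421e+02  1.000e-01  2.230e+02] delta tool mm [ 3.000e+00 -3.000e-01 -3.221e+02]
top 499 [0.07055582 0.00023913 0.07968809] [0.07134962 0.00081287 0.08321491]
side 303 [6.37199478e-02 9.71028637e-05 7.84036265e-02] [0.07132712 0.00097792 0.08255768]
```

View pics/c3.png

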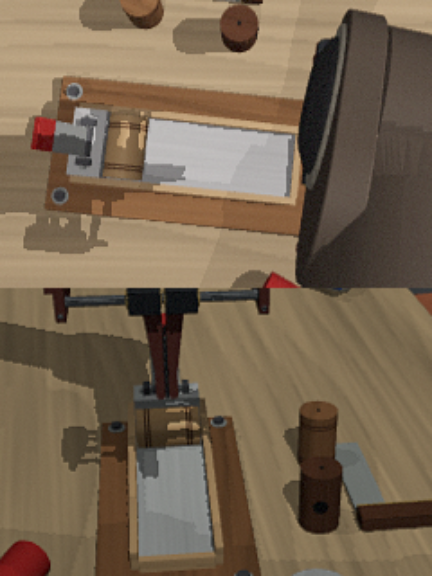

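The head lies in the seat against the stop: its crown is at jig x ≈ 71 mm, height ≈ 83 mm, which matches the seat. Now over and behind the leaf.

```bash
python3 -m inch '255 0 0 -30 0; 255 0 0 -80 0; 255 0 0 -130 0; 255 0 0 -180 0; 255 0 0 -230 0; 255 0 0 -280 0; 255 0 0 -310 0; 255 0 0 -328 0; 255 0 0 -330 0; 255 30 0 -330 0; 255 60 0 -330 0; 255 74 0 -330 0; 255 74 0 -330 0; 255 74 0 -330 0'; python3 -c "
from h import *; go(.125,0,.152)
b=robot.camera('top')[0][180:340,120:360]
cv2.imwrite('pics/c4.png',cv2.resize(b,None,fx=2.5,fy=2.5))"
```

```text
time: 8.72
tcp_pos: [0.503, 0.1292, 0.15]
tool_rot: [0.48, 0.519, 0.48, -0.519]
ft_force: [-0.2, 0.9, 0.3]
width: 0.006
t 8.725 F [-0.2  0.9  0.3] w 0.005713371621338429 tool in jig axes
 [[ 0.     0.001 -1.   ]
 [-0.001 -1.    -0.001]
 [-1.     0.001 -0.   ]] 
tcp jig [188.7  -0.5 150. ] delta tool mm [-2.1 -0.6 63.7]
```

View pics/c4.png

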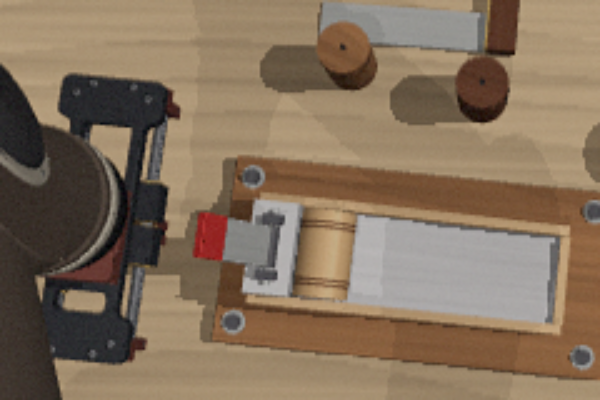

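The finger stands beyond the red tab in line with the leaf, untouched. Pushing it past upright.

```bash
python3 -m inch '255 0 0 8 0; 255 0 0 18 0; 255 0 0 28 0; 255 -1 0 38 0; 255 -2 0 48 0; 255 -2 0 58 0; 255 -2 0 65 0; 255 -2.5 0 73 0; 255 -2.5 0 81 0; 255 -1 0 90 0; 255 0.5 0 98 0; 255 0.5 0 98 0'; python3 -c "
from h import *; go(.0732,0,.141)
i,W,m=cloud('side'); j=toJ(W,J); cv2.imwrite('pics/c5.png',cv2.resize(i[100:320,160:440],None,fx=2,fy=2))"
```

```text
time: 10.28
tcp_pos: [0.4948, 0.0301, 0.1484]
tool_rot: [-0.48, -0.519, -0.48, 0.52]
ft_force: [0.4, 0.7, -0.4]
width: 0.007
t 10.275 F [ 0.4  0.7 -0.4] w 0.007189503496838901 tool in jig axes
 [[-0.001 -0.001 -1.   ]
 [ 0.    -1.     0.001]
 [-1.    -0.     0.001]] 
tcp jig [ 89.3  -0.  148.4] delta tool mm [ 7.5 -0.  16.1]
```

View pics/c5.png

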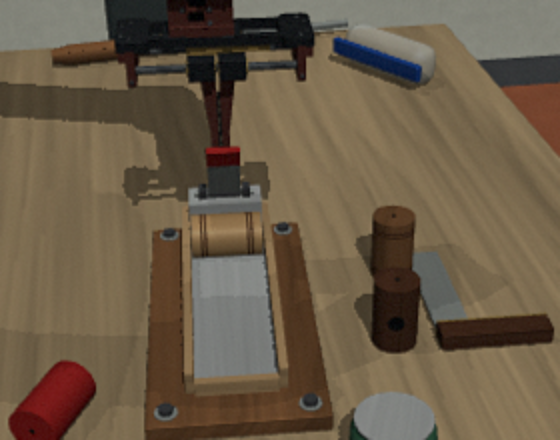

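```bash
python3 -m inch '255 3 0 8 0; 255 7.5 0 16 0; 255 13.5 0 23 0; 255 21 0 30 0; 255 29 0 35 0; 255 38 0 39 0; 255 45 0 41.5 0; 255 51 0 43 0; 255 55 0 43 0; 255 58 0 43 0; 255 60 0 43 0; 255 60 0 43 0; 255 60 0 43 0'; python3 -c "
from h import *; go(.046,0,.091)"
```

```text
time: 11.95
tcp_pos: [0.4917, -0.0118, 0.0908]
tool_rot: [-0.481, -0.519, -0.479, 0.519]
ft_force: [-9.7, -1.2, 27.9]
width: 0.004
t 11.95 F [-9.7 -1.2 27.9] w 0.004404474841534826 tool in jig axes
 [[-0.002  0.001 -1.   ]
 [-0.001 -1.    -0.001]
 [-1.     0.001  0.002]] 
tcp jig [47.3 -0.3 90.8] delta tool mm [-0.2 -0.3  1.3]
```

Pressing at height 90.8 mm with 28 N, so the leaf is down on the block. Lifting off and checking.

```bash
python3 -m inch '255 -4 0 0 0; 255 -20 0 0 0; 255 -60 0 0 0; 255 -100 0 30 0; 255 -110 0 80 0; 255 -110 0 130 0; 255 -110 0 180 0; 255 -110 0 210 0; 255 -110 0 210 0; 255 -110 0 210 0'; python3 -c "
from h import *; go(.046,0,.091)
for n in('top','side'):
    i,W,m=cloud(n); cv2.imwrite(f'pics/{n}6.png',i); j=toJ(W,J)
    for a,b in((.03,.042),(.052,.06),(.084,.098)):
        k=(abs(j[...,1])<.012)&(j[...,0]>a)&(j[...,0]<b)&(j[...,2]>.05); print(n,a,b,np.median(j[k],0),k.sum())
    k=(abs(abs(j[...,1])-.025)<.005)&(j[...,0]>.06)&(j[...,0]<.085)&(j[...,2]>.075); print('head',j[k].mean(0),j[k].max(0))
a=cv2.imread('pics/top6.png')[120:390,160:450];b=cv2.imread('pics/side6.png')[130:400,170:460]
cv2.imwrite('pics/c6.png',cv2.resize(np.hstack([a,b]),None,fx=1.37,fy=1.37))"
```

```text
time: 13.2
tcp_pos: [0.4755, -0.2198, 0.199]
tool_rot: [0.48, 0.519, 0.48, -0.519]
ft_force: [1.2, -0.1, -1.0]
width: 0.004
t 13.2 F [ 1.2 -0.1 -1. ] w 0.004183239449812812 tool in jig axes
 [[ 0.001  0.002 -1.   ]
 [-0.    -1.    -0.002]
 [-1.     0.    -0.001]] 
tcp jig [-161.3   -0.5  199. ] delta tool mm [ 1.082e+02 -2.000e-01 -2.072e+02]
top 0.03 0.042 [3.60639545e-02 2.27338106e-05 9.17042318e-02] 75
top 0.052 0.06 [0.0557157  0.00038364 0.09106716] 52
top 0.084 0.098 [0.09134136 0.00019496 0.09094819] 88
head [0.07245686 0.00068372 0.08223606] [0.08496314 0.0299831  0.08569552]
side 0.03 0.042 [0.03875497 0.01102103 0.08999473] 4
side 0.052 0.06 [ 0.05295958 -0.00059782  0.0550473 ] 38
side 0.084 0.098 [nan nan nan] 0
head [ 0.06886699 -0.00066783  0.08101079] [0.08252998 0.02898753 0.08453159]
  return _methods._mean(a, axis=axis, dtype=dtype,
  ret = um.true_divide(
```

View pics/c6.png

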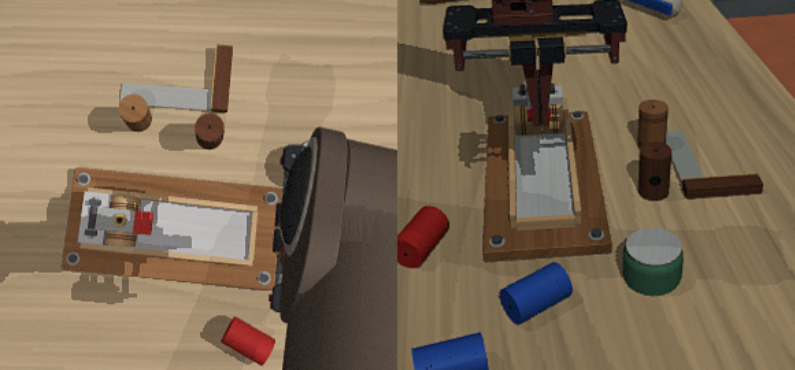

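The leaf lies level over the seated head: its top is at 91–92 mm from hinge to tip. The spares, tin and square are where they were, and the arm is clear. Handing in.

```bash
python3 -c "
from rig import robot; print(robot.job_done())"
```

```text
the job is handed in; nothing more can be done
None
```

The mallet head is in the seat against the end stop, and the leaf is shut flat over it. I handed the job in at about 13 s of the 51 s allowed.

- **Pushing the head:** I pushed it up the gutter and over the crest with the closed fingertips, without gripping it. With the leaf shut, the top camera put it at jig x ≈ 72 mm with its crown at about 82–83 mm, which matches the seat.
- **Closing the leaf:** I swung it down from behind and pressed on the tab, with the wrist reading 28 N at the end. From the top camera, its upper face is at 91–92 mm all along, where 91 mm is flat.
- **Other objects:** in the last pictures the spares, tin and square stand where they did at the start. I judged that by eye and did not measure it. The arm was clear of everything when I handed in.
- **Check that failed:** the side camera could not confirm the leaf, because the fingers blocked most of its view. The few leaf points it did see read 90 mm.

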